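# Next carton of heel nails from the flow rack

### The arm

A 7-joint arm with a two-finger parallel gripper is mounted at the origin on the work surface. World frame = base frame: x ahead of the robot, y to its left, z up, the work surface at z = 0. Lengths are in m, angles in rad, forces in N, time in s.
With the tool pointing down it reaches from about 0.35 to 0.9 m from the base axis. Payload 19.9 kg.
Tool frame: the origin (TCP) lies between the finger pads; the fingertips stand 11 mm ahead of it and the grasp point (between the pads) lies 8 mm behind it; z points along the fingers, y is the direction in which the jaws open and shut (so a half turn about z gives the same grasp; the last joint's range is limited). The gripper opens to 94 mm and grips with 3 to 60 N. Pads are 16 mm wide; open, the fingers measure 119 mm over their backs; the gripper's body (75 mm by 177 mm) begins 78 mm behind the grasp point.
Start: joints at [-1.379, 0.417, -0.01, 1.614, 0.005, 1.111, -0.053], TCP at [0.144, 0.608, 0.216] pointing down, gripper open.
Joint ranges: [-2.81, 2.81], [-0.39, 2.02], [-1.27, 1.25], [0.06, 2.57], [-1.19, 4.33], [0.19, 2], [-2.82, 2.82]. Speed limits (rad/s): [1.89, 1.89, 2.39, 2.39, 3.01, 3.01, 3.01].

### API

Orientations are given as [roll, pitch, yaw] about the fixed x, y, z axes, in that order (R = Rz(yaw) Ry(pitch) Rx(roll)).
In Python, from rig import env, capture gives the robot as it stands. The module is installed in compiled form; this text tells all that it offers.
- The arm moves only by the tool jog_arm, never from a script. Its argument "series" is a list of rows, each a list of 3 entries, a list of its own where there are three numbers: the shift along the tool's x, y, z in m, then the turn about the tool's z in rad, then the closure, from 0 (fully open) to 1 (shut). A call has 1 to 12 rows; each row shifts and turns the pose as measured when the row begins, along the tool's axes as they then stand; what a row does not reach is not made up. A row lasts 1/10 s, in which the tool goes at most 50 mm and 8.59 degrees, less where a joint would pass 70% of its speed; a pose out of reach is approached as far as the arm can. A call with a gripper value outside its range is refused whole. The fingers move at their own pace and stop on an object; the grip force is fixed at half the most. Time passes only in rows, so rows that do not move let the fingers close. It gives the time, the measured TCP pose, the force and the opening at its end, in the units of the state.
- env.sense(): the state, without advancing time (a new reading comes with each control period).
- capture(name): name is "scene" or "side" or "wrist"; returns a dict with "color" (420x560x3 uint8, blue, green, red), "range_z" (420x560 float32, m along the optical axis (not along the pixel's ray), 0 where there is no reading), "vfov" (degrees; the focal length in pixels is half the picture's height over the tangent of half this angle, whatever the lens; pixels are square), "cx", "cy" (the principal point, pixels), "extrinsics" (4x4, takes a point from camera to world coordinates); the wrist camera has in their place "mount" (4x4, takes a point from camera to tool coordinates, whose origin is the TCP and whose axes are the flange's). Camera axes: x right, y down, z forward; pixel columns grow to the right and rows downward; lengths in m; the calibration is good to about 2 mm. A picture is of the moment at which its call begins: read the wrist's pose just before it.
- env.hand_in(): hands the job in, once; it reports no verdict.
The state is a dict: "t": time; "joints": joint angles; "dq": joint speeds; "effort": joint torques, N m; "tool_pos": TCP position; "tcp_rot": TCP orientation; "ft_force": force on the tool from outside, world axes, zero at the start; "wrist_torque": the same for the moment, N m; "finger_gap": finger opening in m.
Only numpy, scipy, OpenCV 4.12 (cv2) and the standard library are available. Lean on these libraries where they do the work, as an engineer would, in place of code of your own. Each camera call takes 0.05 s, during which the arm holds its last target. There are 200 camera calls.

### The job

Take the front carton of the tall kind out of its roller lane on the flow rack, lifting it over the end stop so that the two behind it roll down to the stop. Keep it upright and set it down gently, without ramming or dropping it, as a weight on the pile of leather blanks in the bench tray, pushed home into the tray's back right corner as seen from the robot: a long side flush along the back rim, an end flush against the right rim. Leave the rest of the stock, the hammer, the tin and the shoe undisturbed.

Things in the scene. Friction and masses are not known exactly. Their poses are not given: they have to be found in the camera images.
- tall1: Closed kraft cardboard carton with blank label, 96 long x 58 wide x 76 high (mm), 0.39 to 0.77 kg. Origin: centre of its underside; x along its length to the back of the rack, z out of its top. Front one of the three tall cartons, the one to take: it stands against the end stop, tilted 6 degrees nose-down like its lane. May swing or slip a little in the grip.
- tall2: Closed kraft cardboard carton with blank label, 96 long x 58 wide x 76 high (mm), 0.39 to 0.77 kg. Origin: centre of its underside; x along its length to the back of the rack, z out of its top. Second in the lane, touching the first; rolls down by itself when the first is out.
- tall3: Closed kraft cardboard carton with blank label, 96 long x 58 wide x 76 high (mm), 0.39 to 0.77 kg. Origin: centre of its underside; x along its length to the back of the rack, z out of its top. Third in the lane; rolls down behind the second.
- lane_tall: Roller lane of the tall cartons, fixed, one of two lanes 125 mm apart side by side (which is left or right varies). Origin: middle of the lane, on the roller tops, at the inner face of the end stop. x level to the back of the rack, y across, z up; the rollers rise 6 degrees to +x and turn freely (cartons roll at about 0.2 m/s). Side rails 64 mm apart inside, 72 outside, 10 mm above roller tops.
- lane_tall_stop (a point): The end stop of that lane: a steel plate across its front, 4 mm thick, 72 wide, its edge 22 mm above the roller tops. The point lies mid-width on its inner face at roller-top height.
- deck_edge (a point): Middle of the lower front edge of the rack's upper level, a fixed deck 280 mm wide over both lanes and parallel to them, its underside 116 mm above the roller tops (40 above the tall cartons), its edge 32 mm behind the end stops: just the front third of a carton is open from above. A gripper straight down meets it; leaning 35 to 45 degrees to the open front it passes.
- rack: Flow rack's aluminium frame, fixed. Origin: on the bench below the end stops, midway between the lanes; axes as the lane's. Uprights 20 mm square at x = 65 and 315, y = -145 and 145 mm, up to 258 mm high.
- tray: Wooden bench tray, fixed, 220 (x) x 320 (y) x 44 high (mm) outside, rims and floor 10 thick: inside 200 x 300, rims 34 mm above the inner floor. Origin: centre of its underside; +x to the back rim (away from the robot), -y to the right-hand rim, z up.
- tray_corner (a point): Inner back right corner of the tray at the height of its inner floor, where back rim (+x) and right rim (-y) meet. In this corner lies a firm, level pile of leather sole blanks, 76 (tray x) x 116 (tray y) mm, close to both rims. Its height varies and is not given: its top is 6 to 28 mm above the inner floor (6 to 28 mm below the rims' top), so it must be felt for.
- flat1: Closed kraft cardboard carton, 96 long x 58 wide x 48 high (mm), origin at the centre of its underside; front one in the other lane. Not to be moved.
- flat2: Closed kraft cardboard carton, 96 long x 58 wide x 48 high (mm), origin at the centre of its underside; second in the other lane. Not to be moved.
- flat3: Closed kraft cardboard carton, 96 long x 58 wide x 48 high (mm), origin at the centre of its underside; third in the other lane. Not to be moved.
- hammer: Bystander: shoemaker's hammer, 260 mm long, 26 mm thick, lying in the near half of the tray with its head towards the left. Origin: middle of its underside, x towards the head.
- tin: Bystander: flat round metal polish tin on the bench, 82 mm across, 26 high. Origin: centre of its underside.
- shoe: Bystander: brown leather shoe on the bench, 280 x 92 x 110 high (mm). Origin: centre of its underside, x towards the toe.

How it is judged:
By the outcome, as a careful person would: the job done as asked, in the order asked, and still so for the second after the job is handed in, with the robot touching nothing.
It also fails if it takes over 42 s, if anything falls off the work surface, if the arm or the gripper's body presses on something with over 40 N, if the wrist force passes 120 N, or if a joint passes its speed limit or range.

## Working session

There is one attempt and no reset: what is moved stays moved. The work goes in short steps, Python scripts to look and compute and a tool call to move; the robot and the scene stay as the last step left them, time stands still between calls to the robot, and variables do not carry over. Pictures are saved under pics/ and viewed, about 8 in all and at most 12, crops included, and the job is handed in when it is done.

Besides the shell and the picture viewer there is one more tool, called after "Request:" by a JSON object that holds its "fn" and its "kwargs", one argument or row to a line. jog_arm: Moves the arm, as the interface text tells. Its arguments: {"type":"object","properties":{"series":{"type":"array","items":{"type":"array"}}},"required":["series"]}

```bash
mkdir -p pics; cat > h.py <<'E'
import numpy as np, cv2
from scipy.spatial.transform import Rotation as R
from rig import env, capture
def T(s):
    M=np.eye(4); M[:3,:3]=R.from_euler('xyz',s['tcp_rot']).as_matrix(); M[:3,3]=s['tool_pos']; return M
def shot(name,fn=None):
    s=env.sense(); c=capture(name)
    E=np.array(c['extrinsics']) if 'extrinsics' in c else T(s)@np.array(c['mount'])
    f=210/np.tan(np.radians(c['vfov'])/2)
    v,u=np.mgrid[:420,:560]; z=c['range_z']
    P=np.stack([(u-c['cx'])/f*z,(v-c['cy'])/f*z,z,np.ones_like(z)],-1)@E.T
    P=P[...,:3]; P[z==0]=np.nan
    if fn: cv2.imwrite('pics/'+fn,c['color'])
    np.savez(''+name+'.npz',P=P,c=c['color'],E=E,f=f,cx=c['cx'],cy=c['cy'])
    return c['color'],P,E,f,c['cx'],c['cy']
E
python3 - <<'E'
from h import *
print(env.sense())
for n in('scene','side','wrist'):
    r=shot(n,n+'0.png'); print(n,r[2].round(3).tolist(),r[3:],np.isnan(r[1][...,0]).mean())
a=[cv2.imread('pics/%s0.png'%n) for n in('scene','side')]
E
```

```text
{'t': 0.0, 'joints': array([-1.37949269,  0.41795115, -0.01029073,  1.61416642,  0.00469192,
        1.11068687, -0.0530101 ]), 'dq': array([-0.00188064, -0.0015031 ,  0.00041514,  0.00071471, -0.00059665,
       -0.00147101,  0.00111928]), 'effort': array([-8.61691842e-05, -8.51252460e+01,  6.38578087e-01, -4.25985610e+01,
       -4.88696597e-02,  1.86039973e-02,  1.10418491e-04]), 'tool_pos': array([0.14412539, 0.60778856, 0.21584283]), 'tcp_rot': array([-3.14040781e+00,  8.75661337e-05,  2.90877238e+00]), 'ft_force': array([-0.07304692,  0.25676501,  0.48922676]), 'wrist_torque': array([ 0.03287315, -0.0235491 , -0.03338248]), 'finger_gap': 0.0941990886895822}
scene [[0.659, -0.658, 0.364, 0.123], [-0.752, -0.578, 0.316, -0.294], [0.002, -0.482, -0.876, 1.187], [0.0, 0.0, 0.0, 1.0]] (np.float64(406.3255396825993), 284.16056088128613, 210.5990678379937) 0.004068877551020408
side [[0.998, 0.044, -0.035, 0.561], [0.056, -0.881, 0.469, -0.529], [-0.01, -0.471, -0.882, 1.317], [0.0, 0.0, 0.0, 1.0]] (np.float64(506.5830916803656), 278.6053437044032, 197.13698589505) 0.004013605442176871
wrist [[0.23, 0.947, 0.224, 0.08], [0.973, -0.224, -0.054, 0.624], [-0.001, 0.23, -0.973, 0.384], [0.0, 0.0, 0.0, 1.0]] (np.float64(356.1798832055411), 283.2067926782034, 209.61620173972358) 0.004085884353741497
```

View pics/scene0.png

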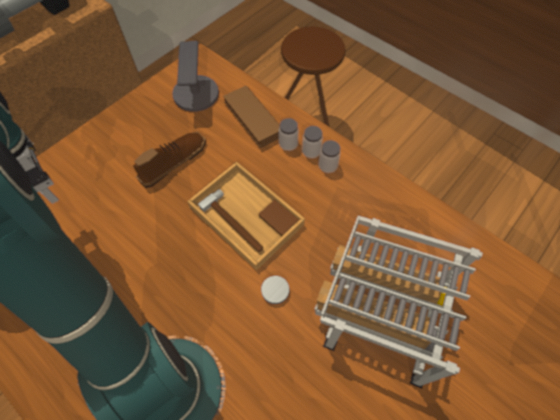

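View pics/side0.png

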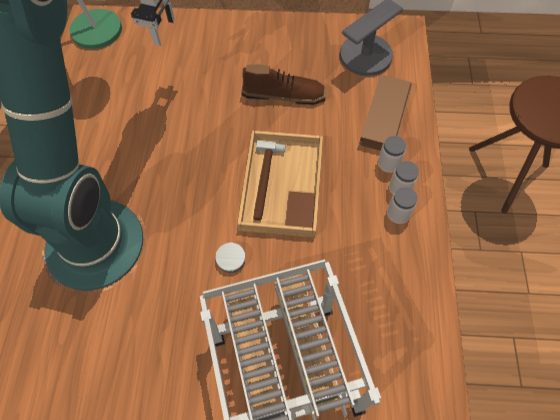

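```bash
python3 - <<'E'
from h import *
s=np.load('scene.npz');d=np.load('side.npz')
# crops
a=cv2.resize(s['c'][205:390,300:490],None,fx=3,fy=3,interpolation=cv2.INTER_CUBIC)
cv2.imwrite('pics/crop1.png',a)
# tray: top rim points z 0.036..0.05 around
for q in(s,d):
    P=q['P'];hsv=cv2.cvtColor(q['c'],cv2.COLOR_BGR2HSV)
    box=(P[...,0]>.35)&(P[...,0]<.85)&(P[...,1]>-.2)&(P[...,1]<.4)
    m=box&(abs(P[...,2]-.044)<.004)
    n,l,st,ce=cv2.connectedComponentsWithStats(m.astype(np.uint8)); 
    k=1+np.argmax(st[1:,4]); X=P[l==k]
    r=cv2.minAreaRect(X[:,:2].astype(np.float32)*1000); print('tray',r,cv2.boxPoints(r).round(1).tolist(),np.median(X[:,2]))
    # deck
    box=(P[...,1]<.05)&(P[...,0]>.3)&(P[...,2]>.13)&(P[...,2]<.45)
    X=P[box]; print(len(X),np.histogram(X[:,2],bins=16))
    r=cv2.minAreaRect(X[:,:2].astype(np.float32)*1000); print('rack',cv2.boxPoints(r).round(0).tolist())
    for p in([(340,260),(325,295),(360,222),(335,325),(345,345),(375,226),(440,375),(475,255)] if q is s else [(205,297),(325,267),(335,283),(375,397),(240,295),(295,280)]): print(p,P[p[1],p[0]].round(3))
E
```

```text
tray ((518.5643920898438, 215.7294921875), (321.523193359375, 221.31500244140625), 87.45645904541016) [[400.8999938964844, 60.0], [622.0, 50.20000076293945], [636.2000122070312, 371.3999938964844], [415.20001220703125, 381.20001220703125]] 0.043816641173273
12612 (array([ 353,  541,  529,  507,  570,  384,  369,  271,   64,  168,  575,
       1657, 2514, 2256, 1392,  462]), array([0.13000166, 0.13830903, 0.14661641, 0.15492378, 0.16323116,
       0.17153853, 0.1798459 , 0.18815328, 0.19646065, 0.20476803,
       0.2130754 , 0.22138277, 0.22969015, 0.23799752, 0.2463049 ,
       0.25461227, 0.26291964]))
rack [[344.0, -179.0], [453.0, -502.0], [749.0, -403.0], [640.0, -80.0]]
(340, 260) [ 0.542 -0.134  0.14 ]
(325, 295) [ 0.429 -0.168  0.167]
(360, 222) [ 0.637 -0.118  0.212]
(335, 325) [ 0.37  -0.237  0.227]
(345, 345) [ 0.405 -0.279 -0.005]
(375, 226) [ 0.645 -0.158  0.228]
(440, 375) [ 0.447 -0.485  0.195]
(475, 255) [ 0.725 -0.394  0.258]
tray ((513.7461547851562, 160.07325744628906), (216.8385009765625, 219.32949829101562), 87.24576568603516) [[399.0, 57.0], [618.0999755859375, 46.5], [628.5, 263.1000061035156], [409.3999938964844, 273.6000061035156]] 0.04314186708425072
12989 (array([ 135,  279,  369,  419,  359,  397,  430,  387,   44,  190,  850,
       2021, 2994, 2606, 1227,  282]), array([0.13006809, 0.1384846 , 0.14690111, 0.15531762, 0.16373412,
       0.17215063, 0.18056714, 0.18898365, 0.19740015, 0.20581666,
       0.21423317, 0.22264968, 0.23106618, 0.23948269, 0.2478992 ,
       0.25631571, 0.26473221]))
rack [[345.0, -189.0], [452.0, -506.0], [746.0, -407.0], [638.0, -90.0]]
(205, 297) [ 0.369 -0.206  0.223]
(325, 267) [ 0.633 -0.121  0.223]
(335, 283) [ 0.655 -0.161  0.232]
(375, 397) [ 0.732 -0.398  0.257]
(240, 295) [ 0.446 -0.196  0.221]
(295, 280) [ 0.566 -0.157  0.226]
```

View pics/crop1.png

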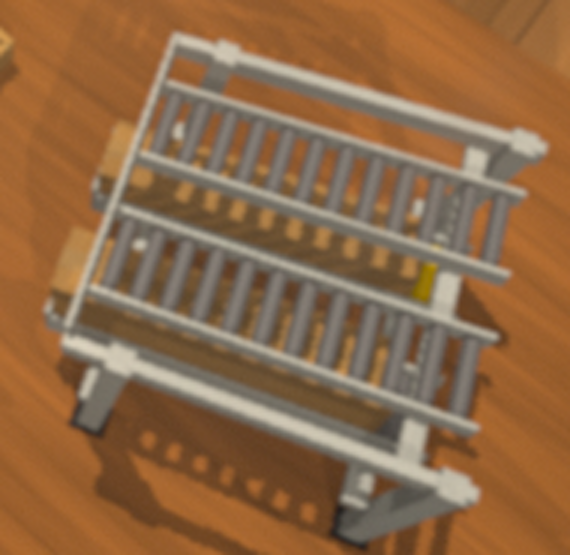

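The three pictures show the rack at lower right with its front toward the tray. The cartons stick out at (325,295) and (340,260) in the scene view. The nearer one, in the robot-side lane, is the taller at z≈0.167. The pile is at (300,208) in the side view, in the tray's back right corner. Next I'll measure these in the rack frame.

```bash
python3 - <<'E'
from h import *
s=np.load('scene.npz');d=np.load('side.npz')
# deck yaw: fit long rails etc via front crossbar: points z>.2, front
th=np.radians(-71.3)
for nm,q in(('scene',s),('side',d)):
    P=q['P'].reshape(-1,3);C=q['c'].reshape(-1,3)
    hsv=cv2.cvtColor(q['c'],cv2.COLOR_BGR2HSV).reshape(-1,3)
    ok=(P[:,2]>.08)&(P[:,2]<.3)&(P[:,1]<-.05)&(P[:,0]>.3)&(P[:,0]<.8); X=P[ok];H=hsv[ok]
    r=cv2.minAreaRect(X[X[:,2]>.2][:,:2].astype(np.float32)*1000);b=cv2.boxPoints(r)
    e=[b[i]-b[i-1] for i in range(4)]; L=[x for x in e if x[1]<0 and abs(x[1])>abs(x[0])][0]
    th=np.arctan2(L[1],L[0]); ex=np.array([np.cos(th),np.sin(th)]);ey=np.array([-ex[1],ex[0]])
    print(nm,'yaw',np.degrees(th),r)
    u=X[:,:2]@ex;v=X[:,:2]@ey
    # front crossbar
    br=(H[:,0]>8)&(H[:,0]<25)&(H[:,1]>70)
    fr=(~br)&(X[:,2]>.2); u0=np.percentile(u[fr],1);vv=np.percentile(v[fr],[.5,99.5]); print('deck front u',u0,'v range',vv, 'centre v',vv.mean())
    print('grey z by u (max):')
    for a in np.arange(u0-.02,u0+.1,.01):
        m=fr&(u>=a)&(u<a+.01)
        vm=vv.mean()
        out=[]
        for lo,hi in((-.17,-.13),(-.13,-.1),(-.1,-.02),(-.02,.02),(.02,.1),(.1,.17)):
            k=m&(v-vm>=lo)&(v-vm<hi); out.append(round(float(np.percentile(X[k,2],95)),3) if k.sum()>2 else None)
        print(round((a-u0)*1000),out)
    for lo,hi in((-.12,0),(0,.12)):
        k=br&(v-vm>lo)&(v-vm<hi)&(u<u0+.01)&(X[:,2]>.09)
        Y=X[k]; uu=u[k]-u0;w=v[k]-vm
        for a in np.arange(-.05,.01,.006):
            j=(uu>=a)&(uu<a+.006)
            if j.sum()>3: print('carton u-u0',round(a*1000+3),'n',j.sum(),'z5,50,95',np.percentile(Y[j,2],[5,50,95]).round(3),'v',np.percentile(w[j],[3,97]).round(3))
E
```

```text
scene yaw -71.39832 ((550.329833984375, -302.5834655761719), (312.003173828125, 316.2330322265625), 18.601669311523438)
deck front u 0.3062089643396773 v range [0.26996504 0.57428401] centre v 0.4221245272673817
grey z by u (max):
-20 [None, None, None, None, None, None]
-10 [0.241, 0.245, 0.244, 0.245, 0.245, 0.244]
0 [0.242, 0.245, 0.244, 0.244, 0.246, 0.244]
10 [0.231, None, 0.23, None, 0.231, 0.231]
20 [0.231, None, 0.232, None, 0.231, 0.232]
30 [0.234, None, 0.234, None, 0.233, 0.234]
40 [0.234, None, 0.233, None, 0.234, 0.234]
50 [0.234, None, 0.236, None, 0.236, 0.234]
60 [0.235, None, 0.235, None, 0.235, 0.235]
70 [0.236, None, 0.238, None, 0.237, 0.237]
80 [0.237, None, 0.238, None, 0.237, 0.238]
90 [0.237, None, 0.239, None, 0.239, 0.239]
100 [0.24, None, 0.242, None, 0.24, 0.24]
carton u-u0 -23 n 60 z5,50,95 [0.131 0.165 0.169] v [-0.089 -0.034]
carton u-u0 -17 n 69 z5,50,95 [0.115 0.166 0.169] v [-0.089 -0.033]
carton u-u0 -11 n 69 z5,50,95 [0.108 0.166 0.17 ] v [-0.089 -0.033]
carton u-u0 -5 n 45 z5,50,95 [0.125 0.167 0.17 ] v [-0.088 -0.033]
carton u-u0 1 n 4 z5,50,95 [
[... 940 characters left out ...]
]
30 [0.233, None, 0.235, None, 0.233, 0.233]
40 [0.235, None, 0.233, None, 0.232, 0.233]
50 [0.234, None, 0.236, None, 0.235, 0.234]
60 [0.236, None, 0.235, None, 0.235, 0.236]
70 [0.236, None, 0.237, None, 0.236, 0.237]
80 [0.238, None, 0.238, None, 0.24, 0.237]
90 [0.241, None, 0.238, None, 0.237, 0.239]
carton u-u0 -5 n 37 z5,50,95 [0.163 0.167 0.17 ] v [-0.091 -0.037]
carton u-u0 7 n 31 z5,50,95 [0.207 0.211 0.215] v [-0.113 -0.008]
carton u-u0 -17 n 31 z5,50,95 [0.134 0.137 0.139] v [0.037 0.088]
carton u-u0 -11 n 7 z5,50,95 [0.095 0.139 0.141] v [0.035 0.094]
carton u-u0 1 n 10 z5,50,95 [0.118 0.138 0.14 ] v [0.038 0.095]
carton u-u0 7 n 82 z5,50,95 [0.137 0.142 0.212] v [0.009 0.111]
```

Request:
{"fn": "jog_arm", "kwargs": {
  "series": [
    [[-0.035,-0.028,-0.011],0,0],
    [[-0.035,-0.028,-0.011],0,0],
    [[-0.035,-0.028,-0.011],0,0],
    [[-0.035,-0.028,-0.011],0,0],
    [[-0.035,-0.028,-0.011],0,0],
    [[-0.035,-0.028,-0.011],0,0],
    [[-0.035,-0.028,-0.011],0,0],
    [[-0.035,-0.028,-0.011],0,0],
    [[-0.035,-0.028,-0.011],0,0],
    [[-0.035,-0.028,-0.011],0,0]
  ]
}}

```text
t: 1.15
tool_pos: [0.4251, 0.2443, 0.3269]
tcp_rot: [-3.137, -0.003, 2.918]
ft_force: [0.0, 1.0, 0.2]
finger_gap: 0.094
```

```bash
cat >> h.py <<'E'
def plan(d,turn,n,yaw0=None):
    "world shift d, total turn (rad, about tool z), n rows -> tool-frame rows (tool down)"
    y=env.sense()['tcp_rot'][2] if yaw0 is None else yaw0
    for k in range(n):
        a=y-turn*k/n; x=np.array([np.cos(a),np.sin(a)]);yy=np.array([np.sin(a),-np.cos(a)]);w=np.array(d[:2])/n
        print([[round(w@x,4),round(w@yy,4),round(-d[2]/n,4)],round(turn/n,4)])
E
python3 -c "
from h import *
plan((-.015,-.335,0),1.02,8)"
```

```text
[[np.float64(-0.0074), np.float64(-0.0413), 0.0], 0.1275]
[[np.float64(-0.0126), np.float64(-0.04), 0.0], 0.1275]
[[np.float64(-0.0176), np.float64(-0.038), 0.0], 0.1275]
[[np.float64(-0.0223), np.float64(-0.0355), 0.0], 0.1275]
[[np.float64(-0.0266), np.float64(-0.0324), 0.0], 0.1275]
[[np.float64(-0.0305), np.float64(-0.0287), 0.0], 0.1275]
[[np.float64(-0.0339), np.float64(-0.0246), 0.0], 0.1275]
[[np.float64(-0.0368), np.float64(-0.0201), 0.0], 0.1275]
```

Request:
{"fn": "jog_arm", "kwargs": {
  "series": [
    [[-0.007,-0.041,0],0.128,0],
    [[-0.013,-0.04,0],0.128,0],
    [[-0.018,-0.038,0],0.128,0],
    [[-0.022,-0.036,0],0.128,0],
    [[-0.027,-0.032,0],0.128,0],
    [[-0.03,-0.029,0],0.128,0],
    [[-0.034,-0.025,0],0.128,0],
    [[-0.037,-0.02,0],0.128,0],
    [[0,0,0],0,0]
  ]
}}

```text
t: 2.05
tool_pos: [0.4026, -0.1094, 0.3291]
tcp_rot: [-3.14, 0.002, 1.843]
ft_force: [-0.2, 0.7, 0.3]
finger_gap: 0.094
```

```bash
python3 - <<'E'
from h import *
c,P,E,f,cx,cy=shot('wrist','w1.png')
s=env.sense();print(s['tool_pos'].round(4),s['tcp_rot'].round(4))
ex=np.array([np.cos(np.radians(-71.35)),np.sin(np.radians(-71.35))]);ey=np.array([-ex[1],ex[0]])
u=P[...,:2]@ex;v=P[...,:2]@ey
np.savez('w1.npz',P=P,u=u,v=v,c=c)
for row in range(0,420,20):
  print(row,[tuple((np.array([u[row,k],v[row,k],P[row,k,2]])*1000).round().tolist()) for k in (120,200,280,360,440)])
E
```

```text
[ 0.4029 -0.1071  0.329 ] [-3.1393e+00  1.3000e-03  1.8492e+00]
0 [(2.0, 152.0, -0.0), (8.0, 253.0, 1.0), (13.0, 354.0, -0.0), (21.0, 452.0, 10.0), (26.0, 550.0, 11.0)]
20 [(25.0, 149.0, -1.0), (30.0, 251.0, -1.0), (36.0, 353.0, -0.0), (43.0, 452.0, 9.0), (49.0, 551.0, 13.0)]
40 [(48.0, 145.0, 0.0), (54.0, 248.0, 0.0), (59.0, 351.0, -1.0), (66.0, 452.0, 9.0), (76.0, 545.0, 29.0)]
60 [(73.0, 142.0, 2.0), (78.0, 246.0, -0.0), (83.0, 350.0, -1.0), (90.0, 452.0, 10.0), (99.0, 546.0, 30.0)]
80 [(96.0, 137.0, -2.0), (102.0, 243.0, 1.0), (108.0, 349.0, -0.0), (113.0, 454.0, -0.0), (123.0, 541.0, 44.0)]
100 [(122.0, 133.0, -0.0), (128.0, 241.0, 1.0), (135.0, 347.0, 24.0), (139.0, 454.0, 0.0), (144.0, 561.0, -1.0)]
120 [(148.0, 130.0, 0.0), (153.0, 238.0, -0.0), (159.0, 346.0, 27.0), (165.0, 454.0, 1.0), (170.0, 562.0, 0.0)]
140 [(174.0, 125.0, 0.0), (180.0, 234.0, -1.0), (184.0, 345.0, 27.0), (191.0, 454.0, -1.0), (197.0, 564.0, -1.0)]
160 [(201.0, 121.0, 1.0), (207.0, 232.0, 0.0), (213.0, 343.0, -0.0), (219.0, 454.0, 0.0), (225.0, 565.0, -1.0)]
180 [(229.0, 116.0, -1.0), (235.0, 229.0, -1.0
[... 648 characters left out ...]
 293.0, 389.0), (419.0, 209.0, 0.0), (306.0, 340.0, 227.0), (305.0, 404.0, 236.0), (225.0, 400.0, 388.0)]
320 [(202.0, 315.0, 432.0), (203.0, 331.0, 432.0), (205.0, 348.0, 431.0), (206.0, 364.0, 431.0), (206.0, 380.0, 432.0)]
340 [(206.0, 315.0, 433.0), (207.0, 331.0, 433.0), (208.0, 347.0, 433.0), (209.0, 364.0, 433.0), (210.0, 380.0, 433.0)]
360 [(231.0, 298.0, 405.0), (356.0, 269.0, 232.0), (369.0, 336.0, 219.0), (536.0, 453.0, -0.0), (240.0, 395.0, 400.0)]
380 [(236.0, 298.0, 406.0), (559.0, 194.0, 1.0), (421.0, 333.0, 180.0), (573.0, 453.0, 1.0), (394.0, 478.0, 223.0)]
400 [(207.0, 322.0, 449.0), (208.0, 335.0, 448.0), (209.0, 348.0, 448.0), (210.0, 361.0, 447.0), (210.0, 373.0, 448.0)]
```

View pics/w1.png

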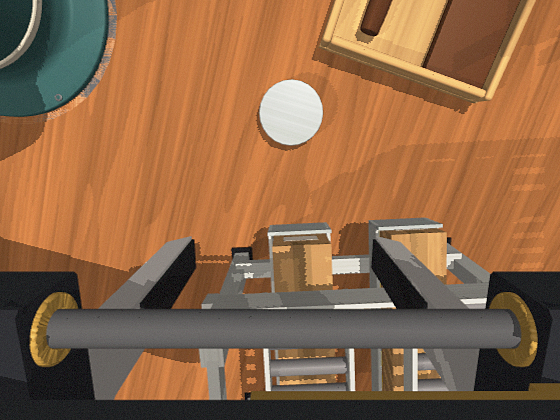

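```bash
python3 - <<'E'
import numpy as np
q=np.load('w1.npz');P,u,v=q['P'],q['u'],q['v'];z=P[...,2]
for r in list(range(222,306,4)):
  print(r,[(round(u[r,k]*1e3),round(v[r,k]*1e3),round(z[r,k]*1e3)) for k in (275,290,320,350,385)])
def med(m,n):
    print(n,m.sum(),'u',np.percentile(u[m],[1,50,99]).round(4),'v',np.percentile(v[m],[1,50,99]).round(4),'z',np.percentile(z[m],[1,50,99]).round(4))
med((z>.16)&(z<.175)&(u<.31)&(v<.42),'carton top')
med((z>.115)&(z<.155)&(u<.3)&(v<.42),'carton front')
med((z>.13)&(z<.145)&(u<.31)&(v>.43)&(v<.53),'flat top')
med((z>.238)&(z<.25)&(u<.35),'bar')
med((z>.225)&(z<.25)&(u<.318)&(u>.29),'bar')
med((z>.02)&(z<.036)&(v>.48)&(u<.2),'pile')
m=(z>.02)&(z<.036)&(v>.48)&(u<.2); print(np.median(z[m]))
# lane rails/stop
med((z>.09)&(z<.118)&(v<.42)&(u<.285),'stop')
E
```

```text
222 [(302, 331, -1), (302, 352, 1), (305, 396, 0), (307, 439, 0), (285, 466, 86)]
226 [(286, 333, 75), (286, 352, 79), (285, 387, 91), (313, 439, 0), (283, 459, 109)]
230 [(284, 334, 100), (283, 352, 107), (283, 385, 112), (320, 439, -1), (286, 458, 113)]
234 [(285, 334, 112), (286, 351, 113), (286, 385, 118), (325, 439, 1), (290, 458, 115)]
238 [(285, 335, 127), (284, 351, 133), (283, 382, 140), (331, 439, 1), (225, 400, 321)]
242 [(282, 335, 148), (282, 351, 150), (281, 381, 159), (338, 439, 0), (225, 398, 327)]
246 [(281, 336, 166), (281, 351, 166), (283, 380, 166), (344, 439, 0), (225, 396, 334)]
250 [(284, 336, 167), (285, 350, 167), (287, 380, 166), (350, 439, 0), (227, 396, 336)]
254 [(289, 335, 166), (290, 350, 166), (291, 380, 166), (355, 438, 3), (226, 394, 342)]
258 [(293, 335, 167), (293, 350, 167), (295, 379, 167), (337, 427, 64), (228, 394, 343)]
262 [(297, 335, 167), (298, 350, 166), (299, 379, 168), (342, 427, 66), (230, 394, 342)]
266 [(301, 335, 167), (301, 350, 169), (303, 379, 168), (348, 427, 65), (232, 394, 342)]
270 [(305, 335, 169), (306, 349, 168), (307, 379,
[... 682 characters left out ...]
), (306, 348, 233), (305, 372, 237), (305, 396, 239), (305, 423, 242)]
carton top 1782 u [0.2805 0.2943 0.3096] v [0.3335 0.362  0.3902] z [0.1612 0.167  0.1696]
carton front 430 u [0.2816 0.2835 0.286 ] v [0.3334 0.3613 0.39  ] z [0.1157 0.138  0.1548]
flat top 1132 u [0.2836 0.2936 0.3097] v [0.4582 0.4928 0.5153] z [0.1314 0.1389 0.1415]
bar 1007 u [0.3043 0.3055 0.3089] v [0.2957 0.3937 0.5007] z [0.2381 0.2421 0.244 ]
bar 2352 u [0.3044 0.3059 0.3093] v [0.2776 0.3809 0.5049] z [0.2253 0.2363 0.2438]
pile 5993 u [0.0343 0.0782 0.1404] v [0.4894 0.5827 0.6339] z [0.0213 0.0293 0.0348]
0.029340696072296668
stop 785 u [0.028  0.0557 0.2849] v [0.0587 0.079  0.3965] z [0.0902 0.1002 0.1127]
```

```bash
python3 - <<'E'
import numpy as np
q=np.load('w1.npz');P,u,v=q['P'],q['u'],q['v'];z=P[...,2]
U,V,Z=u-.2303,v-.3474,z-.329
for a in np.arange(-.012,.14,.008):
  for s in(-1,1):
    m=(Z>=a)&(Z<a+.008)&(V*s>0)
    if m.sum()>5: print(round(a*1e3),s,m.sum(),'u',np.percentile(U[m],[1,50,99]).round(4),'v',np.percentile(V[m],[1,99]).round(4))
E
```

```text
-12 -1 165 u [-0.0107 -0.006   0.0069] v [-0.0549 -0.0469]
-12 1 165 u [-0.0053 -0.0011  0.0119] v [0.0458 0.0548]
-4 -1 262 u [-0.0109 -0.0084  0.0071] v [-0.0581 -0.0469]
-4 1 265 u [-0.0055 -0.0033  0.0118] v [0.0458 0.0579]
4 -1 307 u [-0.0111 -0.0086  0.0068] v [-0.0586 -0.0469]
4 1 308 u [-0.0054 -0.0035  0.012 ] v [0.0458 0.0586]
12 -1 355 u [-0.011  -0.0085  0.007 ] v [-0.0585 -0.047 ]
12 1 354 u [-0.0055 -0.0036  0.0119] v [0.0458 0.0585]
20 -1 401 u [-0.0111 -0.0087  0.0068] v [-0.0586 -0.0469]
20 1 417 u [-0.0054 -0.0037  0.0116] v [0.0457 0.0585]
28 -1 477 u [-0.011  -0.0086  0.0068] v [-0.0586 -0.0468]
28 1 468 u [-0.0054 -0.0035  0.0118] v [0.0457 0.0583]
36 -1 510 u [-0.0112 -0.0092  0.0043] v [-0.0589 -0.0468]
36 1 513 u [-0.0056 -0.0041  0.0087] v [0.0459 0.0586]
44 -1 514 u [-0.0112 -0.0102 -0.0001] v [-0.0591 -0.0468]
44 1 524 u [-0.0056 -0.0046  0.0048] v [0.0461 0.0588]
52 -1 535 u [-0.0112 -0.0104 -0.0033] v [-0.0587 -0.0469]
52 1 513 u [-0.0057 -0.0047  0.001 ] v [0.0463 0.0589]
60 -1 415 u [-0.0114 -0.0104  0.0087] v [-0.0588 -0.0482]
60 1 415 u [-0.0056 -0.00
[... 248 characters left out ...]
487]
84 -1 1202 u [-0.035  -0.0065  0.0053] v [-0.062  -0.0472]
84 1 1090 u [-0.029  -0.0031  0.0076] v [0.0474 0.0627]
92 -1 3176 u [-0.0352 -0.0285 -0.0026] v [-0.0614 -0.0048]
92 1 2850 u [-0.0295 -0.0252  0.0003] v [0.0031 0.062 ]
100 -1 12065 u [-0.0348 -0.0258 -0.011 ] v [-0.0535 -0.0006]
100 1 11938 u [-0.0293 -0.0231 -0.0082] v [0.0007 0.0544]
108 -1 3224 u [-0.0346 -0.0239 -0.0156] v [-0.0534 -0.0007]
108 1 4385 u [-0.0293 -0.0163 -0.0138] v [0.0009 0.052 ]
116 -1 5543 u [-0.0243 -0.0226 -0.0208] v [-0.0435 -0.0004]
116 1 5567 u [-0.022  -0.0203 -0.0186] v [0.0005 0.0436]
124 -1 31 u [-0.0249 -0.0239 -0.0226] v [-0.0406 -0.0009]
124 1 19 u [-0.0226 -0.0217 -0.0206] v [0.0011 0.0394]
```

The wrist view shows the tall carton, nose at about (300,245), standing behind the stop at (300,228). The deck's front bar crosses at row 300. The pile is at top right. My rows can't lean the tool, because they only allow turns about tool z. So my plan is a shallow vertical pinch in the 25 mm gap ahead of the bar. I'll use it to ease the nose up onto the stop, then regrip nearer the middle.

Request:
{"fn": "jog_arm", "kwargs": {
  "series": [
    [[0,0,0],-0.047,0],
    [[-0.03,0.007,0.02],0,0],
    [[-0.03,0.007,0.02],0,0],
    [[0,0,0.02],0,0],
    [[0,0,0],0,0]
  ]
}}

```text
t: 2.6
tool_pos: [0.4379, -0.1564, 0.2671]
tcp_rot: [-3.141, 0.001, 1.911]
ft_force: [-0.7, -1.0, 0.5]
finger_gap: 0.0941
```

```bash
cat >> h.py <<'E'
ex=np.array([np.cos(np.radians(-71.35)),np.sin(np.radians(-71.35))]);ey=np.array([-ex[1],ex[0]])
def st():
    s=env.sense();p=s['tool_pos'];print('t',round(s['t'],2),'u %.4f v %.4f z %.4f'%(p[:2]@ex,p[:2]@ey,p[2]),'yaw',np.degrees(s['tcp_rot'][2]).round(2),s['tcp_rot'].round(4),'F',s['ft_force'].round(1),'M',s['wrist_torque'].round(2),'gap',round(s['finger_gap'],4));return s
E
python3 -c "
from h import *
st()"
```

```text
t 2.6 u 0.2882 v 0.3649 z 0.2671 yaw 109.5 [-3.1409e+00  6.0000e-04  1.9111e+00] F [-0.7 -1.   0.5] M [-0.06 -0.02 -0.05] gap 0.0941
```

Request:
{"fn": "jog_arm", "kwargs": {
  "series": [
    [[-0.003,-0.003,0.0],0.015,0],
    [[0,0,0.03],0,0],
    [[0,0,0.03],0,0],
    [[0,0,0.025],0,0],
    [[0,0,0.015],0,0],
    [[0,0,0.004],0,0],
    [[0,0,0],0,0]
  ]
}}

```text
t: 3.3
tool_pos: [0.4397, -0.1559, 0.1664]
tcp_rot: [3.133, 0.0, 1.902]
ft_force: [0.4, 0.0, 0.2]
finger_gap: 0.094
```

```bash
python3 -c "
from h import *
st()"
```

```text
t 3.3 u 0.2883 v 0.3667 z 0.1664 yaw 109.0 [3.1333e+00 1.0000e-04 1.9025e+00] F [0.4 0.  0.2] M [-0.1   0.08  0.  ] gap 0.094
```

Request:
{"fn": "jog_arm", "kwargs": {
  "series": [
    [[-0.0025,-0.005,0.003],0.006,0],
    [[0,0,0.002],0,0],
    [[0,0,0],0,0]
  ]
}}

```text
t: 3.6
tool_pos: [0.4369, -0.16, 0.1636]
tcp_rot: [3.129, 0.001, 1.897]
ft_force: [0.2, -0.6, -0.0]
finger_gap: 0.0942
```

```bash
python3 -c "
from h import *
st()
c,P,*_=shot('wrist','w2.png')"
```

```text
t 3.6 u 0.2913 v 0.3628 z 0.1636 yaw 108.68 [3.1294e+00 7.0000e-04 1.8968e+00] F [ 0.2 -0.6 -0. ] M [-0.08  0.08  0.02] gap 0.0942
```

View pics/w2.png

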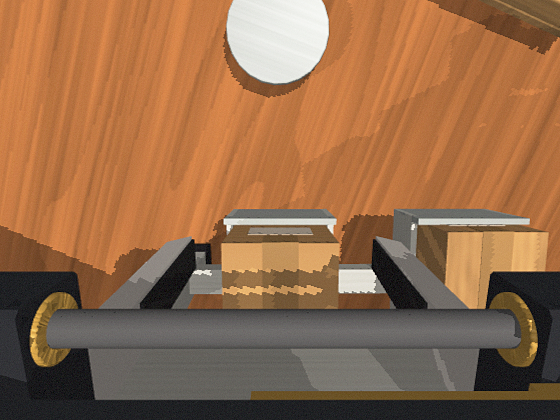

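The carton (columns 222–338) sits centred between the fingers (190–373). I'll go down a little more, then close.

Request:
{"fn": "jog_arm", "kwargs": {
  "series": [
    [[0,0,0.002],0,0],
    [[0,0,0.001],0,0.3],
    [[0,0,0],0,1],
    [[0,0,0],0,1],
    [[0,0,0],0,1],
    [[0,0,0],0,1],
    [[0,0,0],0,1]
  ]
}}

```text
t: 4.35
tool_pos: [0.4369, -0.1602, 0.161]
tcp_rot: [3.129, 0.001, 1.897]
ft_force: [1.1, -0.1, 1.6]
finger_gap: 0.0578
```

```bash
python3 -c "
from h import *
st()"
```

```text
t 4.35 u 0.2915 v 0.3627 z 0.1610 yaw 108.67 [3.1293e+00 7.0000e-04 1.8966e+00] F [ 1.1 -0.1  1.6] M [ 0.07 -0.23 -0.  ] gap 0.0578
```

Request:
{"fn": "jog_arm", "kwargs": {
  "series": [
    [[0,0,-0.004],0,1],
    [[0,0,-0.005],0,1],
    [[0,0,-0.005],0,1],
    [[0,0,0],0,1]
  ]
}}

```text
t: 4.75
tool_pos: [0.436, -0.1598, 0.1756]
tcp_rot: [3.131, -0.0, 1.897]
ft_force: [0.2, 1.0, -3.1]
finger_gap: 0.0581
```

```bash
python3 -c "
from h import *
st()
c,P,*_=shot('wrist')
u=P[...,:2]@ex;v=P[...,:2]@ey
for r in range(215,306,6): print(r,[(round(u[r,k]*1e3),round(v[r,k]*1e3),round(P[r,k,2]*1e3)) for k in (250,280,310)])
"
```

```text
t 4.75 u 0.2909 v 0.3620 z 0.1756 yaw 108.67 [ 3.1307e+00 -2.0000e-04  1.8967e+00] F [ 0.2  1.  -3.1] M [ 0.25  0.14 -0.05] gap 0.0581
215 [(283, 341, 111), (283, 361, 111), (283, 381, 113)]
221 [(286, 341, 115), (286, 361, 115), (286, 381, 116)]
227 [(284, 343, 136), (284, 361, 136), (285, 379, 135)]
233 [(283, 344, 154), (282, 361, 155), (282, 377, 154)]
239 [(281, 345, 169), (281, 361, 171), (281, 376, 170)]
245 [(280, 346, 180), (280, 361, 181), (281, 375, 180)]
251 [(284, 346, 180), (284, 361, 180), (283, 375, 181)]
257 [(286, 346, 181), (286, 361, 182), (287, 375, 180)]
263 [(289, 346, 182), (289, 361, 181), (290, 375, 180)]
269 [(292, 346, 182), (293, 361, 181), (292, 375, 182)]
275 [(295, 346, 182), (295, 361, 182), (295, 375, 182)]
281 [(298, 346, 183), (298, 361, 183), (299, 375, 181)]
287 [(301, 346, 182), (302, 361, 182), (301, 375, 183)]
293 [(305, 346, 182), (304, 361, 184), (305, 375, 182)]
299 [(308, 346, 183), (307, 361, 184), (308, 375, 183)]
305 [(311, 346, 183), (310, 361, 184), (311, 375, 183)]
```

Request:
{"fn": "jog_arm", "kwargs": {
  "series": [
    [[0,0,-0.005],0,1],
    [[0,0,-0.005],0,1],
    [[0,0,-0.004],0,1],
    [[0,0,0],0,1]
  ]
}}

```text
t: 5.2
tool_pos: [0.4356, -0.1595, 0.1904]
tcp_rot: [3.131, -0.001, 1.897]
ft_force: [-1.3, 0.3, -5.0]
finger_gap: 0.058
```

```bash
python3 -c "
from h import *
st()
c,P,*_=shot('wrist')
u=P[...,:2]@ex;v=P[...,:2]@ey
for r in range(215,312,6): print(r,[(round(u[r,k]*1e3),round(v[r,k]*1e3),round(P[r,k,2]*1e3)) for k in (250,280,310)])
"
```

```text
t 5.2 u 0.2904 v 0.3617 z 0.1904 yaw 108.68 [ 3.1312e+00 -9.0000e-04  1.8967e+00] F [-1.3  0.3 -5. ] M [ 0.26  0.21 -0.04] gap 0.058
215 [(286, 339, 112), (286, 360, 111), (286, 382, 112)]
221 [(283, 341, 138), (283, 360, 139), (284, 380, 138)]
227 [(282, 343, 156), (282, 360, 157), (282, 378, 158)]
233 [(281, 344, 171), (281, 360, 173), (281, 377, 173)]
239 [(281, 345, 184), (280, 360, 185), (281, 376, 184)]
245 [(280, 346, 195), (280, 360, 195), (280, 375, 195)]
251 [(283, 346, 196), (283, 360, 197), (283, 375, 195)]
257 [(286, 346, 197), (286, 360, 197), (286, 375, 196)]
263 [(289, 346, 196), (289, 360, 196), (289, 375, 196)]
269 [(292, 346, 197), (292, 360, 197), (292, 375, 197)]
275 [(295, 346, 197), (295, 360, 197), (296, 375, 195)]
281 [(299, 345, 195), (298, 360, 197), (299, 375, 195)]
287 [(301, 346, 197), (301, 360, 198), (301, 375, 196)]
293 [(305, 345, 196), (305, 360, 196), (305, 375, 197)]
299 [(307, 345, 197), (308, 360, 197), (308, 375, 197)]
305 [(311, 345, 197), (310, 360, 199), (311, 375, 197)]
311 [(262, 354, 290), (262, 360, 291), (262, 366, 291)]
```

Request:
{"fn": "jog_arm", "kwargs": {
  "series": [
    [[0,0,-0.004],0,1],
    [[0.006,0,0],0,1],
    [[0.012,0,0],0,1],
    [[0.016,0,0],0,1],
    [[0.02,0,0],0,1],
    [[0.02,0,0],0,1],
    [[0.02,0,0],0,1],
    [[0.016,0,0],0,1],
    [[0.008,0,0],0,1],
    [[0,0,0],0,1]
  ]
}}

```text
t: 6.25
tool_pos: [0.3955, -0.0426, 0.1945]
tcp_rot: [3.13, 0.001, 1.896]
ft_force: [0.1, -0.2, -3.1]
finger_gap: 0.0582
```

```bash
python3 -c "
from h import *
st()
shot('wrist','w3.png');shot('side','side3.png')
d=np.load('wrist.npz');P=d['P'];u=P[...,:2]@ex;v=P[...,:2]@ey
for r in range(190,312,8): print(r,[(round(u[r,k]*1e3),round(v[r,k]*1e3),round(P[r,k,2]*1e3)) for k in (250,280,310)])
a=cv2.imread('pics/w3.png');b=cv2.imread('pics/side3.png')[200:420,150:430]
b=cv2.resize(b,(534,420));cv2.imwrite('pics/m3.png',cv2.resize(np.hstack([a,b]),(800,307)))
"
```

```text
t 6.25 u 0.1669 v 0.3611 z 0.1945 yaw 108.64 [3.1301e+00 9.0000e-04 1.8962e+00] F [ 0.1 -0.2 -3.1] M [0.05 0.07 0.01] gap 0.0582
190 [(160, 332, 27), (161, 360, 27), (161, 389, 25)]
198 [(169, 331, 25), (169, 360, 26), (169, 389, 25)]
206 [(176, 331, 27), (176, 360, 27), (177, 390, 25)]
214 [(191, 329, 0), (185, 360, 24), (191, 392, 0)]
222 [(159, 341, 148), (159, 360, 147), (159, 379, 148)]
230 [(158, 343, 168), (158, 360, 170), (158, 377, 170)]
238 [(157, 344, 186), (157, 360, 187), (157, 375, 188)]
246 [(157, 345, 199), (156, 360, 201), (157, 374, 199)]
254 [(161, 345, 200), (161, 360, 201), (161, 374, 200)]
262 [(165, 345, 201), (165, 360, 200), (165, 374, 201)]
270 [(169, 345, 200), (168, 360, 202), (169, 374, 201)]
278 [(173, 345, 200), (173, 360, 201), (173, 374, 200)]
286 [(177, 345, 200), (177, 360, 202), (177, 374, 201)]
294 [(181, 345, 201), (181, 360, 201), (182, 375, 201)]
302 [(185, 345, 202), (186, 360, 201), (185, 374, 202)]
310 [(138, 353, 294), (138, 359, 294), (138, 366, 295)]
```

View pics/m3.png

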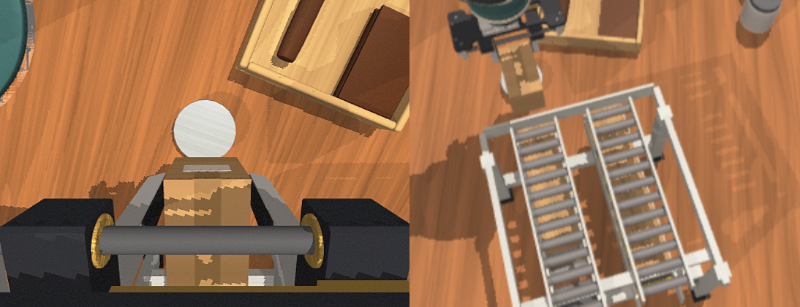

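The carton came out clean and is held nearly level. I can see tall2 in its lane. Now I'll carry it over the tray.

```bash
python3 -c "
from h import *
plan((.1775,.1995,0.005),.369,11)
s=np.load('side.npz');P=s['P']
# tray rim from side view: right rim & back rim top
m=(abs(P[...,2]-.0435)<.004)&(P[...,0]>.38)&(P[...,0]<.66)&(P[...,1]>.03)&(P[...,1]<.4)
X=P[m][:,:2]
t=np.radians(-2.5);et=np.array([np.cos(t),np.sin(t)]);nt=np.array([-et[1],et[0]])
print('xt',np.percentile(X@et,[.5,99.5]),'yt',np.percentile(X@nt,[.5,99.5]))
for nm,a,b,q in(('right rim',nt,et,1),('back rim',et,nt,99)):
    w=X@a; lim=np.percentile(w,.5) if q==1 else np.percentile(w,99.5)
    k=abs(w-lim)<.012; c=cv2.fitLine(X[k].astype(np.float32),cv2.DIST_HUBER,0,.01,.01).ravel(); print(nm,k.sum(),'mid',np.median(w[k]),'ang',np.degrees(np.arctan2(c[1],c[0])))
"
```

```text
[[np.float64(0.0121), np.float64(0.0211), -0.0005], 0.0335]
[[np.float64(0.0128), np.float64(0.0207), -0.0005], 0.0335]
[[np.float64(0.0134), np.float64(0.0202), -0.0005], 0.0335]
[[np.float64(0.0141), np.float64(0.0198), -0.0005], 0.0335]
[[np.float64(0.0148), np.float64(0.0193), -0.0005], 0.0335]
[[np.float64(0.0154), np.float64(0.0188), -0.0005], 0.0335]
[[np.float64(0.016), np.float64(0.0182), -0.0005], 0.0335]
[[np.float64(0.0166), np.float64(0.0177), -0.0005], 0.0335]
[[np.float64(0.0172), np.float64(0.0171), -0.0005], 0.0335]
[[np.float64(0.0178), np.float64(0.0165), -0.0005], 0.0335]
[[np.float64(0.0183), np.float64(0.0159), -0.0005], 0.0335]
xt [0.3971328  0.61580161] yt [0.07373246 0.39423413]
right rim 196 mid 0.07874285002140566 ang -2.0493152
back rim 268 mid 0.6111744268389456 ang 87.36436
```

Request:
{"fn": "jog_arm", "kwargs": {
  "series": [
    [[0.008,0.015,-0.001],0.033,1],
    [[0.013,0.021,-0.001],0.034,1],
    [[0.013,0.02,0],0.033,1],
    [[0.014,0.02,0],0.034,1],
    [[0.015,0.019,0],0.033,1],
    [[0.015,0.019,0],0.034,1],
    [[0.016,0.018,0],0.033,1],
    [[0.017,0.018,0],0.034,1],
    [[0.017,0.017,0],0.033,1],
    [[0.018,0.016,0],0.034,1],
    [[0.012,0.012,0],0.034,1],
    [[0,0,0],0,1]
  ]
}}

```text
t: 7.55
tool_pos: [0.5791, 0.1382, 0.1964]
tcp_rot: [3.129, 0.002, 1.497]
ft_force: [0.3, -0.3, -3.6]
finger_gap: 0.0577
```

```bash
cat >> h.py <<'E'
tt=np.radians(-2.5);et=np.array([np.cos(tt),np.sin(tt)]);nt=np.array([-et[1],et[0]])
def stt():
    s=st();p=s['tool_pos'][:2];print('TCP in tray axes xt %.4f yt %.4f'%(p@et,p@nt));return s
def carton(n='side',fn=None):
    c,P,*_=shot(n,fn); zt=P[...,2]
    return P,P[...,:2]@et,P[...,:2]@nt,zt
E
python3 -c "
from h import *
s=stt()
P,a,b,z=carton('side','side4.png')
carton('wrist','w4.png')
for nm in('side','scene','wrist'):
    P,a,b,z=carton(nm)
    m=(z>.175)&(z<.225)&(a<.64)&(a>.53)&(b>.05)&(b<.2)
    if m.sum()>20:
        print(nm,m.sum(),'xt',np.percentile(a[m],[1,99]).round(4),'yt',np.percentile(b[m],[1,99]).round(4),'z',np.median(z[m]).round(4))
        A=np.c_[a[m],b[m],np.ones(m.sum())];print('slope',np.linalg.lstsq(A,z[m],rcond=None)[0].round(3))
a=cv2.imread('pics/w4.png');b=cv2.imread('pics/side4.png')[80:300,180:460]
cv2.imwrite('pics/m4.png',cv2.resize(np.hstack([a,cv2.resize(b,(534,420))]),(800,307)))
"
```

```text
t 7.55 u 0.0542 v 0.5928 z 0.1964 yaw 85.8 [3.1289e+00 2.4000e-03 1.4975e+00] F [ 0.3 -0.3 -3.6] M [ 0.08  0.09 -0.03] gap 0.0577
TCP in tray axes xt 0.5725 yt 0.1633
side 958 xt [0.5337 0.6063] yt [0.0714 0.1689] z 0.203
slope [-0.008  0.058  0.2  ]
scene 814 xt [0.5309 0.6055] yt [0.0747 0.1693] z 0.2042
slope [0.11  0.059 0.133]
wrist 15871 xt [0.5336 0.6088] yt [0.0941 0.1726] z 0.2035
slope [-0.006 -0.061  0.216]
```

View pics/m4.png

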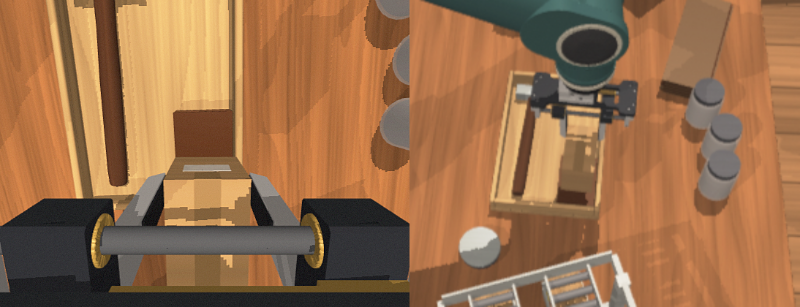

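Request:
{"fn": "jog_arm", "kwargs": {
  "series": [
    [[0.009,-0.004,0.005],-0.015,1],
    [[0.009,-0.004,0.015],-0.015,1],
    [[0,0,0.02],0,1],
    [[0,0,0.02],0,1],
    [[0,0,0.012],0,1],
    [[0,0,0.005],0,1],
    [[0,0,0],0,1]
  ]
}}

```text
t: 8.5
tool_pos: [0.5694, 0.1573, 0.1178]
tcp_rot: [3.128, -0.001, 1.533]
ft_force: [0.5, -0.1, -3.6]
finger_gap: 0.0575
```

```bash
python3 -c "
from h import *
stt()
P,a,b,z=carton('wrist')
for r in range(150,316,8): print(r,[(round(a[r,k]*1e3),round(b[r,k]*1e3),round(z[r,k]*1e3)) for k in (240,280,320,330)])
"
```

```text
t 8.5 u 0.0331 v 0.5898 z 0.1178 yaw 87.83 [ 3.1279e+00 -1.1000e-03  1.5329e+00] F [ 0.5 -0.1 -3.6] M [ 0.08  0.07 -0.  ] gap 0.0575
TCP in tray axes xt 0.5620 yt 0.1820
150 [(530, 230, 9), (561, 230, 10), (592, 231, 9), (599, 231, 9)]
158 [(530, 224, 9), (561, 224, 10), (592, 224, 10), (600, 224, 10)]
166 [(530, 218, 10), (561, 218, 10), (592, 218, 10), (600, 218, 10)]
174 [(530, 212, 9), (561, 212, 10), (592, 212, 10), (600, 212, 11)]
182 [(530, 206, 11), (561, 206, 9), (592, 206, 11), (600, 206, 9)]
190 [(532, 203, 31), (561, 203, 29), (590, 203, 29), (598, 203, 29)]
198 [(532, 197, 30), (561, 197, 29), (590, 197, 29), (598, 197, 29)]
206 [(532, 191, 30), (561, 191, 30), (591, 191, 28), (598, 191, 29)]
214 [(529, 180, 10), (561, 185, 29), (589, 189, 47), (598, 185, 30)]
222 [(536, 190, 72), (561, 190, 72), (586, 190, 71), (598, 179, 30)]
230 [(538, 191, 93), (561, 191, 94), (583, 191, 92), (589, 191, 93)]
238 [(540, 192, 110), (560, 192, 112), (581, 192, 110), (586, 192, 110)]
246 [(541, 192, 123), (560, 192, 124), (580, 192, 123), (585, 192, 123)]
254 [(541, 188, 123), (560, 188, 124), (580, 188, 123), (585, 188, 124)]
262 [(541, 184, 124), (560, 184, 122), (580, 184, 123), (585, 184, 123)]
270 [(541, 180, 123), (560, 180, 124), (580, 180, 123), (585, 180, 125)]
278 [(541, 175, 122), (560, 176, 125), (580, 176, 124), (585, 175, 123)]
286 [(541, 172, 124), (561, 172, 124), (580, 171, 123), (585, 172, 124)]
294 [(541, 167, 123), (561, 167, 124), (580, 168, 125), (585, 168, 125)]
302 [(541, 163, 124), (561, 164, 125), (580, 164, 125), (585, 163, 125)]
310 [(551, 210, 217), (560, 211, 218), (568, 210, 217), (570, 211, 219)]
```

Request:
{"fn": "jog_arm", "kwargs": {
  "series": [
    [[0,0,0.007],0,1],
    [[0,0,0.005],0,1],
    [[0,0,0.002],0,1],
    [[0,0,0.001],0,1],
    [[0,0,0],0,1]
  ]
}}

```text
t: 9.05
tool_pos: [0.571, 0.1575, 0.1039]
tcp_rot: [3.125, -0.003, 1.533]
ft_force: [0.2, -0.3, -2.9]
finger_gap: 0.0579
```

Request:
{"fn": "jog_arm", "kwargs": {
  "series": [
    [[0,0,0.0015],0,1],
    [[0,0,0],0,1]
  ]
}}

```text
t: 9.25
tool_pos: [0.5711, 0.1576, 0.1026]
tcp_rot: [3.124, -0.003, 1.533]
ft_force: [-0.1, -0.3, -4.5]
finger_gap: 0.058
```

Request:
{"fn": "jog_arm", "kwargs": {
  "series": [
    [[0,0,0.0015],0,1],
    [[0,0,0],0,1]
  ]
}}

```text
t: 9.45
tool_pos: [0.5712, 0.1576, 0.1011]
tcp_rot: [3.124, -0.003, 1.533]
ft_force: [0.2, 0.4, -3.9]
finger_gap: 0.0574
```

Request:
{"fn": "jog_arm", "kwargs": {
  "series": [
    [[0,0,0.0015],0,1],
    [[0,0,0],0,1]
  ]
}}

```text
t: 9.65
tool_pos: [0.5715, 0.1576, 0.1]
tcp_rot: [3.124, -0.003, 1.533]
ft_force: [-1.2, 0.0, -0.9]
finger_gap: 0.0574
```

Request:
{"fn": "jog_arm", "kwargs": {
  "series": [
    [[0,0,0.001],0,1],
    [[0,0,0],0,1]
  ]
}}

```text
t: 9.85
tool_pos: [0.5716, 0.1576, 0.1]
tcp_rot: [3.124, -0.004, 1.533]
ft_force: [0.8, 0.3, -4.1]
finger_gap: 0.0577
```

Request:
{"fn": "jog_arm", "kwargs": {
  "series": [
    [[0,0,0.001],0,1],
    [[0,0,0],0,1]
  ]
}}

```text
t: 10.05
tool_pos: [0.5718, 0.1577, 0.1]
tcp_rot: [3.124, -0.005, 1.533]
ft_force: [-1.3, -0.1, -3.5]
finger_gap: 0.0577
```

```bash
python3 -c "
from h import *
s=stt();print(s['joints'].round(3),s['effort'].round(1))
P,a,b,z=carton('wrist')
for r in range(196,310,8): print(r,[(round(a[r,k]*1e3),round(b[r,k]*1e3),round(z[r,k]*1e3)) for k in (240,280,320,330)])
stt()
"
```

```text
t 10.05 u 0.0335 v 0.5922 z 0.1000 yaw 87.81 [ 3.1235 -0.0048  1.5325] F [-1.3 -0.1 -3.5] M [0.01 0.29 0.01] gap 0.0577
TCP in tray axes xt 0.5644 yt 0.1825
[-0.702  0.531  0.498  1.822 -0.326  0.851 -0.087] [ -0.  -82.6  12.5 -36.2   0.   -0.4   0. ]
196 [(536, 202, 29), (564, 202, 29), (591, 202, 29), (598, 203, 30)]
204 [(536, 197, 29), (564, 197, 30), (591, 197, 28), (598, 197, 29)]
212 [(536, 191, 29), (564, 191, 29), (591, 191, 29), (598, 191, 28)]
220 [(538, 190, 48), (563, 190, 47), (589, 191, 48), (598, 186, 30)]
228 [(540, 191, 69), (563, 192, 71), (586, 192, 72), (592, 192, 70)]
236 [(542, 192, 88), (563, 193, 89), (584, 192, 89), (589, 193, 89)]
244 [(543, 193, 102), (563, 193, 104), (582, 192, 102), (587, 193, 103)]
252 [(544, 190, 105), (563, 190, 106), (582, 190, 106), (587, 189, 105)]
260 [(543, 185, 105), (563, 186, 107), (582, 185, 105), (587, 185, 105)]
268 [(543, 182, 106), (563, 181, 106), (582, 181, 105), (587, 182, 107)]
276 [(543, 178, 106), (563, 178, 107), (583, 177, 105), (587, 177, 106)]
284 [(543, 173, 106), (563, 174, 107), (582, 174, 107), (587, 173, 106)]
292 [(543, 169, 106), (563, 169, 107), (583, 168, 105), (588, 169, 107)]
300 [(543, 165, 107), (563, 165, 106), (583, 165, 106), (588, 165, 107)]
308 [(543, 161, 107), (563, 161, 107), (583, 160, 106), (588, 160, 106)]
t 10.1 u 0.0335 v 0.5923 z 0.0999 yaw 87.81 [ 3.1233 -0.0046  1.5326] F [-2.5 -1.3  4.3] M [-0.05  0.76 -0.03] gap 0.0576
TCP in tray axes xt 0.5645 yt 0.1825
```

Request:
{"fn": "jog_arm", "kwargs": {
  "series": [
    [[0,0,0],0,0.7],
    [[0,0,0],0,0.3],
    [[0,0,0],0,0],
    [[0,0,0],0,0],
    [[0,0,0],0,0],
    [[-0.019,0,-0.002],0,0],
    [[-0.019,0,0],0,0],
    [[0,0,0.01],0,0],
    [[0,0,0.01],0,0],
    [[0,0,0],0,0]
  ]
}}

```text
t: 11.1
tool_pos: [0.5717, 0.1204, 0.0801]
tcp_rot: [3.121, -0.005, 1.534]
ft_force: [-0.6, -0.1, 0.2]
finger_gap: 0.0937
```

```bash
python3 -c "
from h import *
stt()
P,a,b,z=carton('wrist')
c=np.load('wrist.npz')['c']
cv2.imwrite('pics/w5.png',c)
m=(z>.095)&(z<.115)&(abs(a-.5645)<.036)&(b>.08)&(b<.2)
print(m.sum(),'xt',np.percentile(a[m],[1,99]).round(4),'yt',np.percentile(b[m],[1,99]).round(4)); A=np.c_[a[m],b[m],np.ones(m.sum())];print(np.linalg.lstsq(A,z[m],rcond=None)[0].round(3),np.median(z[m]))
s=np.load('side.npz')
P,a,b,z=carton('scene')
m=(z>.098)&(z<.112)&(abs(a-.5645)<.04)&(b>.08)&(b<.2)
print(m.sum(),'xt',np.percentile(a[m],[1,99]).round(4),'yt',np.percentile(b[m],[1,99]).round(4))
"
```

```text
t 11.1 u 0.0687 v 0.5801 z 0.0801 yaw 87.91 [ 3.1213 -0.0052  1.5344] F [-0.6 -0.1  0.2] M [-0.05  0.08 -0.01] gap 0.0937
TCP in tray axes xt 0.5659 yt 0.1452
22768 xt [0.5364 0.5932] yt [0.0946 0.1899]
[ 0.001 -0.004  0.105] 0.10530228673352823
330 xt [0.5357 0.5944] yt [0.094 0.161]
```

View pics/w5.png

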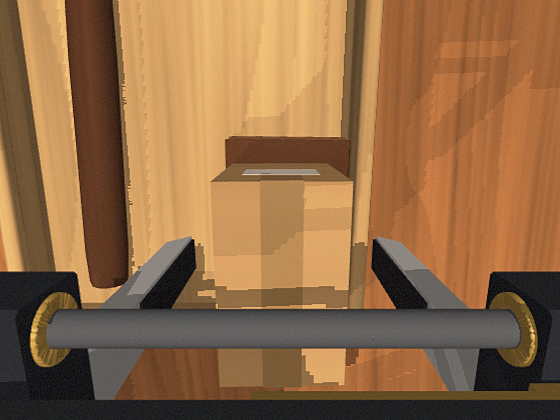

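The carton now sits level on the pile, about 12 mm off both rims. I'll regrip at its middle and slide it home, feeling for each rim.

Request:
{"fn": "jog_arm", "kwargs": {
  "series": [
    [[0,0,0],0,0.4],
    [[0,0,0],0,1],
    [[0,0,0],0,1],
    [[0,0,0],0,1],
    [[0,0,0],0,1],
    [[-0.002,0.002,0],0,1],
    [[-0.003,0.003,0],0,1],
    [[-0.002,0.002,0],0,1],
    [[0,0,0],0,1]
  ]
}}

```text
t: 12.1
tool_pos: [0.5785, 0.1162, 0.0817]
tcp_rot: [3.123, -0.009, 1.537]
ft_force: [-3.8, 2.7, 3.2]
finger_gap: 0.0584
```

```bash
python3 -c "
from h import *
stt()
c,P,*_=shot('wrist')
z=P[...,2];a=P[...,:2]@et;b=P[...,:2]@nt
m=(z>.098)&(z<.115)&(abs(a-.5745)<.036)&(b>.07)&(b<.2)
print('xt',np.percentile(a[m],[1,99]).round(4),'yt',np.percentile(b[m],[1,99]).round(4),np.median(z[m]))
# rim inner edge from wrist
r=(abs(z-.044)<.004)&(a>.59)&(a<.63)&(b>.17)&(b<.33);print('back rim xt',np.percentile(a[r],[2,98]),r.sum())
w=a[r];y=b[r]
for lo in np.arange(.17,.33,.03):
    k=(y>=lo)&(y<lo+.03)
    if k.sum()>5: print(round(lo,2),np.percentile(w[k],[3,97]).round(4))
"
```

```text
t 12.1 u 0.0749 v 0.5852 z 0.0817 yaw 88.07 [ 3.1226 -0.0085  1.5371] F [-3.8  2.7  3.2] M [ 0.62  0.85 -0.35] gap 0.0584
TCP in tray axes xt 0.5728 yt 0.1413
xt [0.5433 0.6037] yt [0.0889 0.184 ] 0.10532227981897684
back rim xt [0.60877023 0.61841671] 3295
0.17 [0.5977 0.6181]
0.2 [0.6089 0.618 ]
0.23 [0.609  0.6183]
0.26 [0.6092 0.6182]
```

Request:
{"fn": "jog_arm", "kwargs": {
  "series": [
    [[0,0.002,0],0,1],
    [[0,0.002,0],0,1],
    [[0,0.0015,0],0,1],
    [[0,0,0],0,1]
  ]
}}

```text
t: 12.55
tool_pos: [0.5834, 0.116, 0.0817]
tcp_rot: [3.125, -0.01, 1.536]
ft_force: [-3.4, 2.4, 2.3]
finger_gap: 0.0582
```

Request:
{"fn": "jog_arm", "kwargs": {
  "series": [
    [[0,0.0015,0],0,1],
    [[0,0,0],0,1]
  ]
}}

```text
t: 12.75
tool_pos: [0.585, 0.1159, 0.0818]
tcp_rot: [3.126, -0.01, 1.536]
ft_force: [-0.8, 2.3, 0.5]
finger_gap: 0.0582
```

Request:
{"fn": "jog_arm", "kwargs": {
  "series": [
    [[0,0.0015,0],0,1],
    [[0,0,0],0,1]
  ]
}}

```text
t: 12.95
tool_pos: [0.5852, 0.116, 0.0817]
tcp_rot: [3.129, -0.01, 1.536]
ft_force: [-0.4, 1.4, 0.7]
finger_gap: 0.0583
```

```bash
python3 -c "
from h import *
stt()"
```

```text
t 12.95 u 0.0772 v 0.5915 z 0.0817 yaw 88.02 [ 3.1287 -0.0101  1.5362] F [-0.4  1.4  0.7] M [ 0.23  0.22 -0.05] gap 0.0583
TCP in tray axes xt 0.5796 yt 0.1414
```

Request:
{"fn": "jog_arm", "kwargs": {
  "series": [
    [[-0.0015,0.001,0],0.006,1],
    [[-0.0015,0.0005,0],0,1],
    [[0,0,0],0,1]
  ]
}}

```text
t: 13.25
tool_pos: [0.5854, 0.1158, 0.0819]
tcp_rot: [3.131, -0.013, 1.532]
ft_force: [-0.4, -0.7, -2.3]
finger_gap: 0.0577
```

Request:
{"fn": "jog_arm", "kwargs": {
  "series": [
    [[-0.0015,0.0005,0],0,1],
    [[0,0,0],0,1]
  ]
}}

```text
t: 13.45
tool_pos: [0.5855, 0.1158, 0.0819]
tcp_rot: [3.132, -0.015, 1.534]
ft_force: [-1.4, 0.3, -0.9]
finger_gap: 0.0587
```

Request:
{"fn": "jog_arm", "kwargs": {
  "series": [
    [[-0.0015,0.0005,0],0,1],
    [[0,0,0],0,1]
  ]
}}

```text
t: 13.65
tool_pos: [0.5855, 0.1158, 0.0819]
tcp_rot: [3.133, -0.017, 1.535]
ft_force: [-1.6, 0.6, -0.2]
finger_gap: 0.0577
```

```bash
python3 -c "
from h import *
stt()"
```

```text
t 13.65 u 0.0775 v 0.5918 z 0.0819 yaw 87.94 [ 3.133  -0.0169  1.5348] F [-1.6  0.6 -0.2] M [-0.02  0.51 -0.18] gap 0.0577
TCP in tray axes xt 0.5799 yt 0.1412
```

Request:
{"fn": "jog_arm", "kwargs": {
  "series": [
    [[0,0,0],0,0.6],
    [[0,0,0],0,0.2],
    [[0,0,0],0,0],
    [[0,0,0],0,0],
    [[0,0,0],0,0],
    [[0,0,-0.02],0,0],
    [[0,0,-0.04],0,0],
    [[0,0,-0.045],0,0],
    [[-0.04,0,-0.045],0,0],
    [[-0.04,0,-0.03],0,0],
    [[-0.04,0,0],0,0],
    [[0,0,0],0,0]
  ]
}}

```text
t: 14.85
tool_pos: [0.5806, -0.0057, 0.2595]
tcp_rot: [3.129, -0.012, 1.535]
ft_force: [0.2, 0.3, -0.1]
finger_gap: 0.0942
```

```bash
python3 -c "
from h import *
stt()
ims=[]
for nm in('wrist','scene','side'):
    c,P,*_=shot(nm,nm+'6.png');z=P[...,2];a=P[...,:2]@et;b=P[...,:2]@nt
    m=(z>.099)&(z<.111)&(abs(a-.58)<.04)&(b>.07)&(b<.2)
    if m.sum()>30:
        r=cv2.minAreaRect((P[m][:,:2]*1000).astype(np.float32)); print(nm,m.sum(),'xt',np.percentile(a[m],[1,99]).round(4),'yt',np.percentile(b[m],[1,99]).round(4),r)
    k=(abs(z-.044)<.003)&(b>.05)&(b<.1)&(a>.42)&(a<.53)
    if k.sum()>10: print('  right rim yt',np.percentile(b[k],[3,97]).round(4),k.sum())
    k=(abs(z-.044)<.003)&(b>.2)&(b<.33)&(a>.59)&(a<.63)
    if k.sum()>10: print('  back rim xt',np.percentile(a[k],[3,97]).round(4),k.sum())
    k=(abs(z-.0295)<.004)&(b>.05)&(b<.22)&(a>.5)&(a<.63)
    if k.sum()>10: print('  pile z',np.median(z[k]).round(4),'xt',np.percentile(a[k],[2,98]).round(4))
"

```

```text
t 14.85 u 0.1911 v 0.5483 z 0.2595 yaw 87.94 [ 3.1288 -0.0124  1.5349] F [ 0.2  0.3 -0.1] M [-0.07  0.12 -0.06] gap 0.0942
TCP in tray axes xt 0.5803 yt 0.0196
wrist 8130 xt [0.5512 0.6081] yt [0.0887 0.1832] ((585.0022583007812, 110.57408905029297), (96.66522979736328, 58.15565490722656), 87.49066162109375)
  right rim yt [0.0786 0.0878] 972
  back rim xt [0.6093 0.6182] 81
  pile z 0.0292 xt [0.5317 0.544 ]
scene 515 xt [0.5494 0.6061] yt [0.0889 0.1839] ((584.5172729492188, 111.60459899902344), (98.91800689697266, 59.70020294189453), 87.18074035644531)
  right rim yt [0.0785 0.088 ] 89
  back rim xt [0.6085 0.6175] 55
  pile z 0.0297 xt [0.5133 0.5997]
side 339 xt [0.5485 0.6054] yt [0.084  0.1448] ((581.3741455078125, 89.54544067382812), (63.333187103271484, 57.97025680541992), 88.03777313232422)
  right rim yt [0.0739 0.0839] 91
  pile z 0.0289 xt [0.5058 0.5992]
```

View pics/wrist6.png

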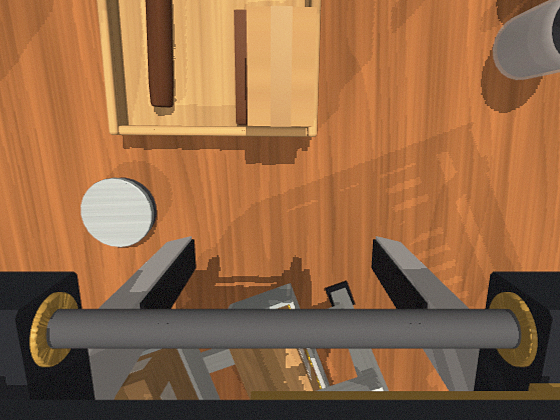

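The view shows the carton at (283,65), snug against the tray's back rim at column 310 and right rim at row 128. The hammer and tin haven't moved. Next I'll check that the lane has advanced and the bystanders are unmoved.

```bash
python3 -c "
from h import *
d=np.load('scene.npz');P=d['P'];u=P[...,:2]@ex;v=P[...,:2]@ey;z=P[...,2]
for nm,lo,hi,zz in(('tall',.32,.40,.155),('flat',.445,.53,.13)):
    m=(u>.26)&(u<.304)&(v>lo)&(v<hi)&(z>zz)&(z<zz+.02);print(nm,m.sum(),'u',np.percentile(u[m],[1,50,99]).round(4),'v',np.percentile(v[m],[1,99]).round(4),'z',np.percentile(z[m],[5,50,95]).round(4))
a=cv2.imread('pics/scene0.png');b=cv2.imread('pics/scene6.png')
cr=lambda x:cv2.resize(x[120:400,120:500],(400,295))
cv2.imwrite('pics/cmp.png',np.vstack([cv2.resize(np.hstack([cr(a),cr(b)]),(800,295)),cv2.resize(np.hstack([a[205:345,300:490],b[205:345,300:490]]),(800,295))]))
"

```

```text
tall 206 u [0.2807 0.292  0.3031] v [0.3331 0.3905] z [0.1622 0.1664 0.1701]
flat 147 u [0.2836 0.2935 0.3031] v [0.4574 0.5156] z [0.1348 0.1385 0.1425]
```

View pics/cmp.png

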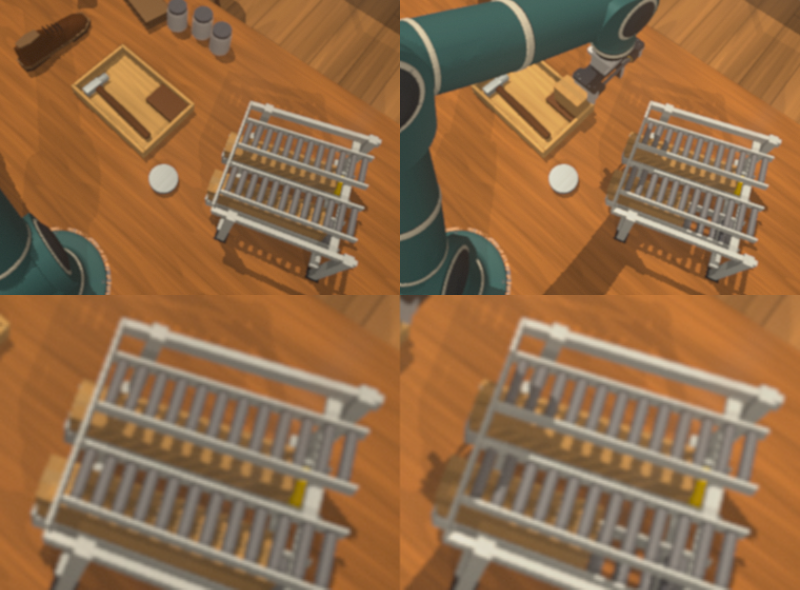

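The cartons behind have rolled down: the new front carton is at the stop, with its nose at the same u = 0.281 as before. The flat lane, tin and hammer look unmoved, and the gripper is clear of everything.

```bash
python3 -c "
from rig import env
print(env.hand_in())"
```

```text
the job is handed in; nothing more can be done
None
```

The front tall carton is on the leather pile in the tray's back right corner, and I handed the job in at about 15 s of the 42 s allowed.

**How it went:** The move rows only allow turns about the tool's own axis, so I couldn't lean the gripper as the task suggests. Instead I pinched the top of the nose straight down in the 25 mm gap ahead of the deck bar. I lifted it about 33 mm, over the stop, and drew it out. I then lowered it until it touched the pile, regripped at its middle and slid it against the back rim, then the right rim.

**Last checks:**

| Check | Result |
|---|---|
| Carton level | top at about 105 mm, almost no slope |
| Pile top | about 29 mm above the bench |
| Gap to back and right rims | under about 1 mm each (wrist camera) |
| Angle | within about 0.3° of the tray's |
| Tall lane | next carton at the stop, nose where the first one was |
| Flat front carton, hammer, tin | unmoved in the pictures |

**Less certain:**
- **Back rim gap:** the wrist camera and the stalled slide both suggest contact, but the scene camera allows 1–2 mm. The side camera sits 3–5 mm off the other two throughout, so I ignored its absolute values.
- **Carton tilt:** it swung a few degrees in the first pinch, then settled flat on the pile.
- **Not checked:** the arm hid the shoe in the last picture, though the gripper never came near it. I didn't measure the third tall carton separately.

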